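# Load the reaming jig and lock its slide

## Robot

A 6-joint arm with a two-finger parallel gripper is mounted at the origin on a cart in front of the work surface, level with it; the furniture and walls round the work are solid. World frame = base frame: x ahead of the robot, y to its left, z up, the work surface at z = 0. Lengths are in m, angles in rad, forces in N, time in s.
With the tool pointing down it reaches from about 0.25 to 0.8 m from the base axis. Payload 8.5 kg.
Tool frame: the origin (TCP) lies midway between the tips of the shut fingers; the grasp point (between the pads) lies 19 mm behind it; x points along the fingers, z is the direction in which the jaws open and shut, and the axes are right-handed (so a half turn about x gives the same grasp; the last joint's range is limited). The gripper opens to 85 mm and grips with 20 to 120 N. Pads are 22 mm wide; open, the fingers measure 114 mm over their backs; the gripper's body (76 mm by 85 mm) begins 54 mm behind the grasp point. The pads swing forward as they close: fully open they stand 13 mm farther back than shut.
Start: joints at [-1.132, 0.238, -0.013, 1.319, 0, 1.571], TCP at [0.223, -0.475, 0.198] pointing down, gripper open.
Joint ranges: [-2.66, 2.66], [-1.03, 1.9], [-1.14, 1.46], [-1.82, 2.27], [-1.45, 1.34], [-3.14, 3.14]. Speed limits (rad/s): [2.22, 2.22, 2.79, 3.14, 3.14, 3.14].

## Interface

Orientations are given as a rotation vector (axis times angle).
In Python, from workcell import ctrl, eyes, job gives the robot as it stands.
- The arm moves only by the shell command python3 -m handwheel 'ROWS'. ROWS is a JSON object of lists of equal length, an entry for each row: "slide": the shift along the tool's x, y, z in mm, a list of three; "dr": the turn, a rotation vector about the tool's x, y, z in degrees, a list of three; "grip": the closure, from -1 (fully open) to 1 (shut), so that 0 is half open. In form: {"slide": [[dx, dy, dz], ...], "dr": [[ax, ay, az], ...], "grip": [grip, ...]}. A call has 1 to 5 rows; each row is the pose to reach, as a shift and turn from the pose measured when the call began, along the tool's axes at that moment; what a row does not reach only later rows make up. A row lasts 1/10 s, in which the tool goes at most 50 mm and 8.59 degrees, less where a joint would pass 70% of its speed; a pose out of reach is approached as far as the arm can. A call with a gripper value outside its range is refused whole. The fingers move at their own pace and stop on an object; the grip force is fixed at half the most. Time passes only in rows, so rows that repeat a pose let the fingers close. It gives the time, the measured TCP pose, the force and the opening at its end, in the units of the state.
- ctrl.observe(): the state, without advancing time (a new reading comes with each control period).
- eyes.get_image(name): name is "side" or "top"; returns a dict with "frame" (400x640x3 uint8, red, green, blue), "fx", "fy", "cx", "cy" (pixels), "R" (3x3) and "t" (3): a world point X has camera coordinates R X + t. Camera axes: x right, y down, z forward; pixel columns grow to the right and rows downward; lengths in m; the calibration is good to about 2 mm. A picture is of the moment at which its call begins. There is no depth.
- job.job_done(): hands the job in, once; it reports no verdict.
Trained networks look in a picture, given as the dict that the camera call returned (one of the last four; its "shot" number tells which), for a name from the list of things; names that differ only in an ending like _2 or _b are one class to them, and where a whole thing is asked for, a point or a joint stands for the part that bears it (a point fixed in the world has none). Each returns a list of dicts, best first, with "p" (0 to 1); they miss things now and then, are a little off and sometimes report something else, mostly with a low value. They report only what shows in the picture. A call takes as long as a camera call. They do not tell look-alikes from the thing itself.
- eyes.recognise(picture, query): "position" ([row, column] in pixels, amid what is visible of it).
- eyes.masks_of(picture, query): "region" (400x640 bool, what is visible of it) and "position" ([row, column] in pixels, amid what is visible of it).
- eyes.place_of(picture, query): "position" ([row, column] in pixels: a listed point, or the origin of a listed thing).
The state is a dict: "clock": time; "qpos": joint angles; "qd": joint speeds; "effort": joint torques, N m; "tool_pos": TCP position; "ee_rot": TCP orientation; "ft_force": force on the tool from outside, world axes, zero at the start; "ft_torque": the same for the moment, N m; "opening": finger opening in m.
Only numpy, scipy, OpenCV 4.12 (cv2) and the standard library are available. Lean on these libraries where they do the work, as an engineer would, in place of code of your own. Each camera call takes 0.05 s, during which the arm holds its last target. There are 200 camera calls.

## Task

A steel sleeve stands ready in the reaming jig, but the eccentric beside the loading slide is at its high point and bars the slide's follower roller. Push the eccentric's lever round to its low point, push the slide forward, to the right, fully home so that its V nose carries the sleeve into the fixed V under the guide bush, and then push the lever all the way back to its first stop so that the eccentric locks the slide. Only push, gently, with the fingers and grip nothing: do not touch or lift the sleeve, do not force the slide against the eccentric, and leave the loose things round the jig standing where they are.

Things in the scene. Friction and masses are not known exactly. Their poses are not given: they have to be found in the camera images.
- jig: Fixed reaming jig on a dark steel plate 224 x 136 x 12 mm. Origin: centre of the plate's underside; x = the way the slide is pushed, to the robot's right and up to 0.4 rad away from it (yaw -1.57 to -1.17); y = away from the robot; z up. Slide and sleeve run along x at y = +32 mm. At the right end: a fixed V opening to -x (top z = 36 mm), then a grey column; two lever stop dowels up to z = 36 mm.
- eccentric (a joint): Angle of the eccentric disc (radius 24 mm, 8 mm off its pivot). 0 = high point, locked stop; grows anticlockwise seen from above to 2.88 = low point, other stop. The lever points from the pivot at 3.35 rad + this value, anticlockwise from the jig's x: at 0 to the left, then towards the robot, at 2.88 to the right. Starts 0 to 0.3; stays where left; 0.2 N m friction, about 3 N at the grip.
- slide (a joint): Travel of the aluminium loading slide along the jig's x: 0 = drawn back, 0.060 m = home at its stop. Starts at 0 to 3 mm, stays where left, friction about 2.5 N, no spring. Its roller (12 mm wide, on its near side) hits the disc after 4 to 9 mm unless the eccentric stands above about 2.5 rad; home, with the eccentric back at 0, it is shut in by the disc.
- lever_grip (a point): Middle of the black upright grip at the end of the eccentric's lever: a round grip 14 mm in diameter, 60 mm from the pivot, from z = 39 to 79 mm above the work surface (this point at 59 mm). The flat lever below it is 12 mm wide, at z = 33 to 39 mm.
- pivot (a point): Pivot of the eccentric and its lever, on the plate's top (z = 12 mm), at x = -8, y = -32 mm of the jig; the axis is upright. Fixed to the jig.
- push_plate (a point): Middle of the rear face (facing -x of the jig) of the slide's upright push plate: 40 mm wide, 8 mm thick, from z = 22 to 68 mm; this point at z = 50 mm. It moves with the slide. Push it towards the jig's +x.
- bush (a point): Point on the plate's top (z = 12 mm) on the guide bush's axis, where the sleeve shall end: x = 62, y = 32 mm of the jig. The grey bush plate above, with the steel bush, spans x = 44 to 108, y = 12 to 52, z = 64 to 80 mm of the jig and is its highest part.
- sleeve: Turned steel sleeve to be reamed: 22 mm in diameter (20 mm above half height), 46 mm tall, loose, upright on the jig's plate (origin: centre of its underside, z = 12 mm) between the slide's V nose and the fixed V, 16 to 44 mm short of the bush's axis. The slide's V pushes it along and centres it.
- sleeve_spare_a: A like sleeve, loose, standing on the table off the jig's near left corner; bystander. Origin: centre of its underside.
- sleeve_spare_b: Another like sleeve, loose, standing on the table beyond the first, off the jig's left end; bystander. Origin: centre of its underside.
- gauge_pin: A steel go gauge pin, 13 mm in diameter, 50 mm tall, standing loose on the table off the jig's near right corner; bystander. Origin: centre of its underside.
- oil_can: The nearer white oil bottle with a grey spout, 45 x 45 x 140 mm, standing loose on the table to the left of the jig; bystander. Origin: centre of its underside.
- tape: A yellow tape measure, 71 x 96 x 37 mm, lying loose on the table to the left of the jig; bystander. Origin: centre of its underside.
Things that resemble listed ones, but are neither listed nor needed, are in the scene too. Leave any purple look-alike of the sleeve alone.

How it is judged:
By the outcome, as a careful person would: the job done as asked, in the order asked, and still so for the second after the job is handed in, with the robot touching nothing.
It also fails if it takes over 70 s, if anything falls off the work surface, if the arm or the gripper's body presses on something with over 40 N, if the wrist force passes 120 N, or if a joint passes its speed limit or range.

## Working session

There is one attempt and no reset: what is moved stays moved. The work goes in short steps, Python scripts to look and compute and a shell command to move; the robot and the scene stay as the last step left them, time stands still between calls to the robot, and variables do not carry over. Pictures are saved under pics/ and viewed, about 8 in all and at most 12, crops included, and the job is handed in when it is done.

```bash
ls; mkdir -p pics
cat > h.py <<'E'
import numpy as np, cv2
from scipy.spatial.transform import Rotation as Ro
from workcell import ctrl, eyes, job
def proj(p,X):
    c=np.array(p['R'])@np.array(X,float)+np.array(p['t']); return np.array([p['fy']*c[1]/c[2]+p['cy'],p['fx']*c[0]/c[2]+p['cx']])
def ray(p,rc):
    R=np.array(p['R']);t=np.array(p['t']);d=R.T@np.array([(rc[1]-p['cx'])/p['fx'],(rc[0]-p['cy'])/p['fy'],1]);return -R.T@t,d
def onz(p,rc,z):
    o,d=ray(p,rc);return o+d*(z-o[2])/d[2]
def save(p,n,crop=None,s=1):
    f=p['frame'][:,:,::-1]
    if crop: f=f[crop[0]:crop[1],crop[2]:crop[3]]
    cv2.imwrite('pics/'+n,cv2.resize(f,None,fx=s,fy=s,interpolation=cv2.INTER_CUBIC))
E
python3 - <<'E'
from h import *
for n in('side','top'):
    p=eyes.get_image(n);save(p,n+'0.png')
    o,_=ray(p,(200,320));print(n,o)
    for q,z in [('lever_grip',.059),('pivot',.012),('push_plate',.05),('bush',.012),('jig',0),('sleeve',.012),('gauge_pin',0),('oil_can',0),('tape',0)]:
        for r in eyes.place_of(p,q)[:4]:
            print(q,np.round(r['p'],2),np.round(r['position']),np.round(onz(p,r['position'],z),4)[:2])
s=ctrl.observe();print(s)
print(Ro.from_rotvec(s['ee_rot']).as_matrix().round(3))
E
```

```text
pics
side [ 0.16520288 -0.91221213  0.40598114]
lever_grip 0.8 [217. 297.] [ 0.4115 -0.1823]
pivot 0.84 [246. 317.] [ 0.4352 -0.2452]
push_plate 0.65 [212. 315.] [ 0.4665 -0.154 ]
push_plate 0.51 [251. 332.] [ 0.4287 -0.3414]
bush 0.56 [249. 365.] [ 0.5263 -0.2983]
jig 0.79 [249. 332.] [ 0.4695 -0.2511]
sleeve 0.73 [219. 294.] [ 0.4308 -0.0961]
sleeve 0.69 [294. 352.] [ 0.4285 -0.4318]
sleeve 0.49 [244. 352.] [ 0.5101 -0.2675]
gauge_pin 0.58 [282. 336.] [ 0.4231 -0.3723]
oil_can 0.85 [196. 314.] [0.5506 0.0713]
oil_can 0.62 [283. 336.] [ 0.423  -0.3751]
tape 0.69 [199. 284.] [0.4588 0.0776]
top [ 0.37782727 -0.17678184  1.07766623]
lever_grip 0.63 [239. 324.] [ 0.4044 -0.1934]
pivot 0.55 [224. 350.] [ 0.4397 -0.2493]
push_plate 0.84 [208. 301.] [ 0.4672 -0.1421]
bush 0.62 [185. 368.] [ 0.5262 -0.2875]
jig 0.8 [211. 347.] [ 0.4672 -0.2425]
jig 0.75 [226. 274.] [ 0.4303 -0.0837]
sleeve 0.63 [191. 358.] [ 0.5119 -0.2641]
sleeve 0.62 [230. 428.] [ 0.4298 -0.4181]
gauge_pin 0.57 [232. 404.] [ 0.4256 -0.3694]
oil_can 0.68 [167. 211.] [0.5562 0.0609]
oil_can 0.65 [232. 404.] [ 0.4247 -0.3674]
tape 0.98 [213. 208.] [0.4544 0.0629]
{'clock': 1.0, 'qpos': array([-1.13202087e+00,  2.38173741e-01, -1.35103781e-02,  1.31918462e+00,
       -1.24071004e-05,  1.57082710e+00]), 'qd': array([-1.04132030e-03, -8.20829864e-05, -1.25449798e-03,  1.96557761e-04,
        2.51115479e-04,  1.03446060e-03]), 'effort': array([ 1.84419790e-03, -5.38585925e+01,  3.46698976e+01,  2.67053263e-03,
        6.68725960e-06, -3.35372093e-06]), 'tool_pos': array([ 0.22301307, -0.4752283 ,  0.19838596]), 'ee_rot': array([ 0.88027508,  1.38545897, -0.88022853]), 'ft_force': array([0.38175404, 0.09976704, 0.69221552]), 'ft_torque': array([ 0.03977466, -0.04286677, -0.0458883 ]), 'opening': 0.08584421468423782}
[[-0.     0.905  0.425]
 [ 0.     0.425 -0.905]
 [-1.    -0.    -0.   ]]
```

View pics/side0.png

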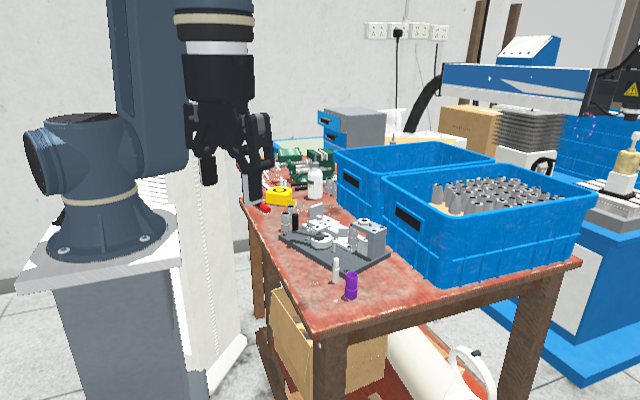

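View pics/top0.png

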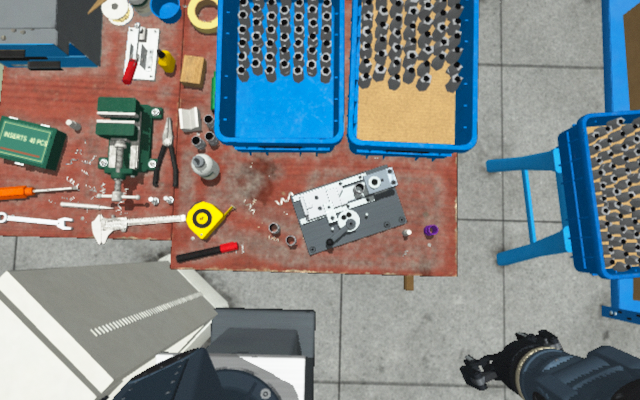

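The side view shows the jig at about (245,335), with the grip at (217,297), the white gauge pin at (270,335) and a purple look-alike at (285,352). In the top view the jig is near (210,347), the grip near (239,328), the spare sleeves at (228,274) and (240,291), and the purple one at (230,430), which I leave alone. Next is one close crop with the estimated jig model overlaid.

```bash
cat >> h.py <<'E'
def jw(J,x,y,z):
    c,s=np.cos(J[2]),np.sin(J[2]);return np.array([J[0]+(c*x-s*y)/1000,J[1]+(s*x+c*y)/1000,z/1000])
E
python3 - <<'E'
from h import *
from scipy.optimize import least_squares
obs=[];ps={}
pts={'pivot':(-8,-32,12),'bush':(62,32,12),'jig':(0,0,0)}
for n in('side','top'):
    p=eyes.get_image(n);ps[n]=p
    for q,P in pts.items():
        r=eyes.place_of(p,q)[0]; obs.append((p,P,np.array(r['position'])))
f=lambda J:np.concatenate([proj(p,jw(J,*P))-o for p,P,o in obs])
s=least_squares(f,[.467,-.2425,-1.16],loss='soft_l1');J=s.x;print(J,f(J).round(1))
p=ps['top'];k=5;y0,x0=155,280
im=cv2.resize(p['frame'][y0:y0+110,x0:x0+160,::-1],None,fx=k,fy=k,interpolation=cv2.INTER_CUBIC)
P=lambda X:tuple(int(v) for v in ((proj(p,X)-[y0,x0])*k+k/2-.5)[::-1])
c=[P(jw(J,x,y,12)) for x,y in((-112,-68),(112,-68),(112,68),(-112,68))]
cv2.polylines(im,[np.array(c)],True,(0,255,0),1)
c=[P(jw(J,x,y,80)) for x,y in((44,12),(108,12),(108,52),(44,52))]
cv2.polylines(im,[np.array(c)],True,(255,255,0),1)
for a in(0,.3):
    t=3.35+a;cv2.circle(im,P(jw(J,-8+60*np.cos(t),-32+60*np.sin(t),79)),3,(0,0,255),-1)
cv2.imwrite('pics/crop1.png',im)
E
```

```text
[ 0.4728073  -0.24649825 -1.20961712] [ 0.3  1.6  0.1 -1.7 -1.9 -0.9  1.2 -0.3 -0.5  0.2 -1.4  1.1]
```

View pics/crop1.png

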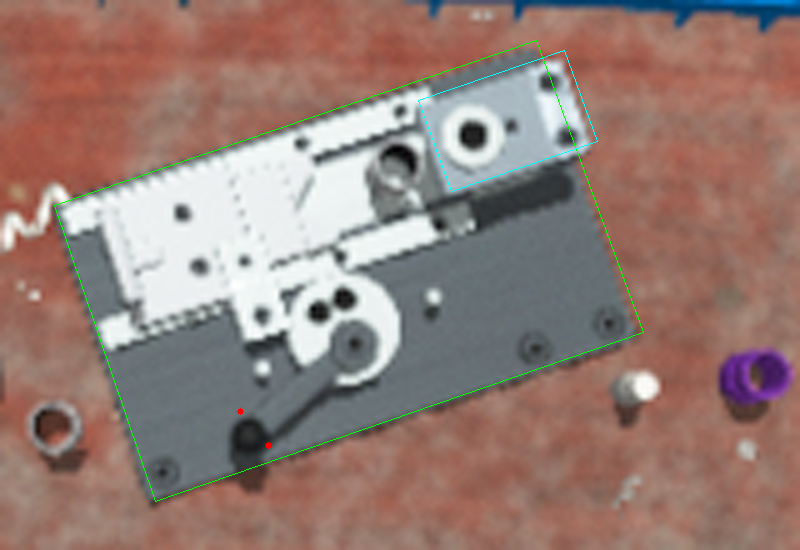

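The crop agrees with the fitted jig: plate outline and bush plate match within about 2 mm. The grip top is at crop (248,435), which puts the eccentric at about 0.2 rad. What could be mistaken: the purple sleeve at (755,377), a spare sleeve at (55,428) and the gauge pin at (640,387), none of which I need. The lever grip is unambiguous.

```bash
cat >> h.py <<'E'
J=[0.4728,-0.2465,-1.2096]
def wj(X):
    c,s=np.cos(J[2]),np.sin(J[2]);d=(np.array(X[:2])-J[:2])*1000;return np.array([c*d[0]+s*d[1],-s*d[0]+c*d[1],X[2]*1000])
def st():
    s=ctrl.observe();M=Ro.from_rotvec(s['ee_rot']).as_matrix()
    print('t',round(s['clock'],2),'jig',wj(s['tool_pos']).round(1),'F',s['ft_force'].round(1),'open',round(s['opening'],3));return s,M
def to(x,y,z):
    s,M=st();d=M.T@(jw(J,x,y,z)-s['tool_pos'])*1000
    c,q=np.cos(J[2]),np.sin(J[2]);T=np.array([[0,-q,c],[0,c,q],[-1,0,0]])
    print('slide',d.round(1),'dr',np.degrees(Ro.from_matrix(M.T@T).as_rotvec()).round(2))
def look():
    for n in('side','top'):
        p=eyes.get_image(n)
        for q,z in(('lever_grip',.059),('push_plate',.05),('sleeve',.012)):
            for r in eyes.place_of(p,q)[:3]:
                v=wj(onz(p,r['position'],z))
                a=(np.arctan2(v[1]+32,v[0]+8)-3.35)%(2*np.pi) if q=='lever_grip' else 0
                print(n,q,round(r['p'],2),v[:2].round(1),round(a,2))
E
python3 - <<'E'
from h import *
look()
p=eyes.get_image('top');v=wj(onz(p,(242,329.6),.079));print(v,np.arctan2(v[1]+32,v[0]+8)%6.283-3.35)
to(-72,-33,110)
E
```

```text
side lever_grip 0.75 [-67.6 -52.4] 0.12
side push_plate 0.93 [-88.8  30.5] 0
side sleeve 0.79 [ 164.  -107.6] 0
side sleeve 0.5 [33.3 23. ] 0
top lever_grip 0.72 [54.8 27.4] 3.69
top lever_grip 0.64 [-67.1 -51.1] 0.1
top push_plate 0.76 [-94.1  35.5] 0
top sleeve 0.49 [-254.6  181.2] 0
top sleeve 0.48 [145.7 -97.8] 0
top sleeve 0.39 [34.5 34.5] 0
[-66.58885835 -55.54853646  79.        ] 0.17357518338238975
t 1.85 jig [ 125.7 -314.5  198.4] F [ 0.1 -0.8 -0.8] open 0.085
slide [  88.4  296.  -175.3] dr [ 4.45 -0.01 -0.  ]
```

```bash
python3 -m handwheel '{"slide":[[0,40,-24],[0,80,-47],[10,120,-71],[10,160,-95],[10,200,-119]],"dr":[[4.45,0,0],[4.45,0,0],[4.45,0,0],[4.45,0,0],[4.45,0,0]],"grip":[1,1,1,1,1]}'; python3 -c "
from h import *
to(-72,-30,110)"
```

```text
clock: 2.35
tool_pos: [0.3541, -0.2809, 0.1883]
ee_rot: [0.94, 1.358, -0.939]
ft_force: [0.3, -0.3, 0.7]
opening: 0.0123
t 2.35 jig [  -9.8 -123.2  188.3] F [ 0.3 -0.3  0.7] open 0.012
slide [ 78.3  93.2 -62.3] dr [-0.03 -0.   -0.  ]
```

```bash
python3 -m handwheel '{"slide":[[0,35,-24],[0,70,-48],[20,93,-62],[50,93,-62],[78,93,-62]],"dr":[[0,0,0],[0,0,0],[0,0,0],[0,0,0],[0,0,0]],"grip":[1,1,1,1,1]}'; python3 -c "
from h import *
to(-72,-30,50)
p=eyes.get_image('top');save(p,'top1.png',(140,280,260,440),4)"
```

```text
clock: 2.85
tool_pos: [0.42, -0.1892, 0.1096]
ee_rot: [0.938, 1.358, -0.937]
ft_force: [0.4, 0.5, -0.2]
opening: -0.0001
t 2.85 jig [-72.3 -29.1 109.6] F [ 0.4  0.5 -0.2] open -0.0
slide [59.6 -0.9  0.2] dr [ 0.1   0.04 -0.05]
```

View pics/top1.png

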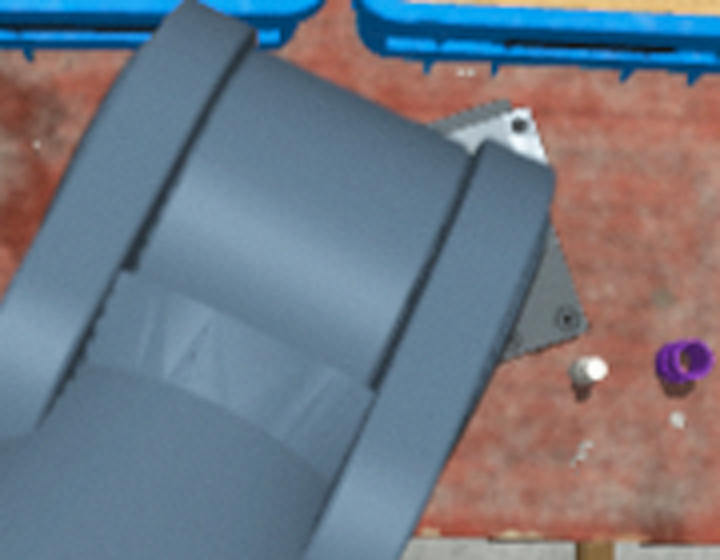

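The arm hides the jig from the top camera, so I will use the side camera. I lower beside the grip and watch the force.

```bash
python3 -m handwheel '{"slide":[[15,1,0],[30,1,0],[45,1,0],[57,1,0],[57,1,0]],"dr":[[0,0,0],[0,0,0],[0,0,0],[0,0,0],[0,0,0]],"grip":[1,1,1,1,1]}'; python3 -c "
from h import *
st()
p=eyes.get_image('side');save(p,'side1.png',(150,300,240,420),4)
print(proj(p,jw(J,-65.5,-54,79)))"
```

```text
clock: 3.4
tool_pos: [0.4172, -0.1877, 0.0479]
ee_rot: [0.939, 1.366, -0.941]
ft_force: [0.2, 0.1, -0.2]
opening: -0.0002
t 3.4 jig [-74.6 -31.2  47.9] F [ 0.2  0.1 -0.2] open -0.0
[213.07235217 295.22291072]
```

View pics/side1.png

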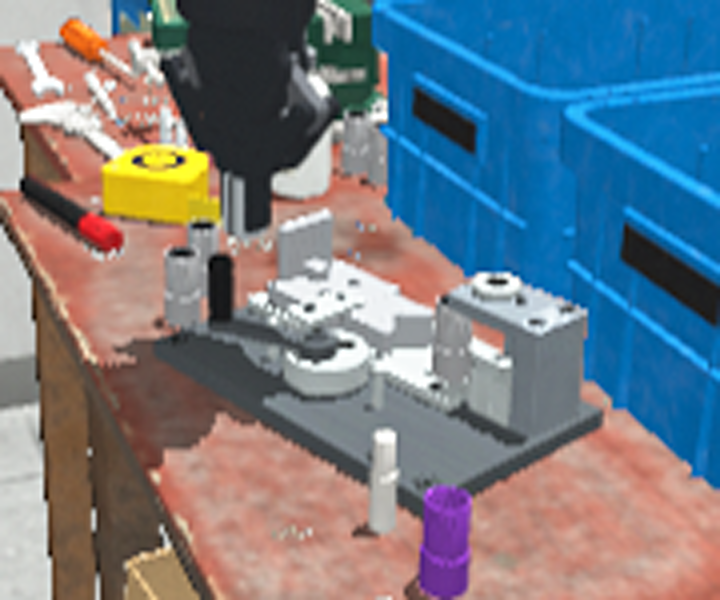

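```bash
cat >> h.py <<'E'
def way(e,sg=1):
    th=3.35+e;t=np.array([-np.sin(th),np.cos(th)])*sg;g=np.array([-8+60*np.cos(th),-32+60*np.sin(th)])
    a,b,r=14.5,11,7
    from scipy.optimize import brentq
    f=lambda k:np.hypot(*np.maximum(np.abs(t*k)-[a,b],0))-r
    return g-t*brentq(f,5,40)
E
python3 -c "
from h import *
for e in np.arange(.15,2.95,.15): print(round(e,2),way(e).round(0))
st()"
```

```text
0.15 [-71. -35.]
0.3 [-70. -43.]
0.45 [-69. -51.]
0.6 [-67. -58.]
0.75 [-63. -67.]
0.9 [-56. -75.]
1.05 [-48. -82.]
1.2 [-39. -88.]
1.35 [-30. -92.]
1.5 [-21. -94.]
1.65 [-12. -96.]
1.8 [ -4. -96.]
1.95 [  4. -96.]
2.1 [ 14. -93.]
2.25 [ 24. -88.]
2.4 [ 33. -80.]
2.55 [ 40. -72.]
2.7 [ 46. -64.]
2.85 [ 50. -55.]
t 3.45 jig [-74.2 -30.8  48.7] F [ 0.9 -1.3  0.8] open 0.0
```

```bash
python3 -m handwheel '{"slide":[[-2,-4,3],[-2,-12,4],[-2,-19,5],[-2,-25,7],[-2,-31,9]],"dr":[[0,0,0],[0,0,0],[0,0,0],[0,0,0],[0,0,0]],"grip":[1,1,1,1,1]}'; python3 -c "
from h import *
to(-63,-67,50)"
```

```text
clock: 3.95
tool_pos: [0.3914, -0.2078, 0.051]
ee_rot: [0.939, 1.365, -0.941]
ft_force: [-0.4, 0.3, -0.5]
opening: 0.0005
t 3.95 jig [-64.9 -62.5  51. ] F [-0.4  0.3 -0.5] open 0.0
slide [ 1.1 -4.5  1.9] dr [ 0.02 -0.23  0.23]
```

```bash
python3 -c "
from h import *
look()
p=eyes.get_image('side');save(p,'side2.png',(180,270,250,390),5)"
```

```text
side lever_grip 0.74 [-71.8 -53.9] 0.12
side push_plate 0.6 [-89.1  22.9] 0
side sleeve 0.68 [ 159.8 -118.8] 0
side sleeve 0.51 [28.2 33.5] 0
top push_plate 0.65 [-96.7  32.4] 0
top sleeve 0.7 [146.7 -97. ] 0
top sleeve 0.44 [34.2 34.3] 0
```

View pics/side2.png

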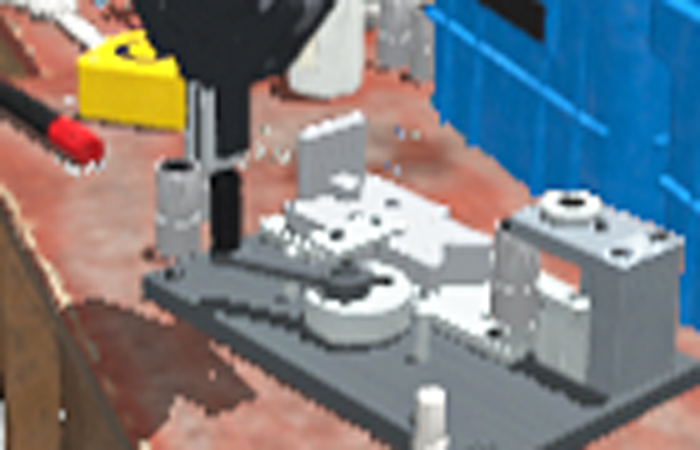

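```bash
python3 -c "
from h import *
p=eyes.get_image('side')
print('expected tips img1',proj(p,jw(J,-74.6,-31.2,47.9)),'seen ~(208,302)')
print('expected tips now',proj(p,jw(J,-64.9,-62.5,51)),'seen ~(212,294)')
for e in(0,.1,.2,.3,.4,.5,.6):
  th=3.35+e;print(e,[proj(p,jw(J,-8+60*np.cos(th),-32+60*np.sin(th),z)).round(1) for z in(39,79)])
print('grip now crop (168..252 rows,225 col)->',180+168/5,180+252/5,250+225/5)
print(proj(p,[0.4428,-.2465+.1,0]))
"
```

```text
expected tips img1 [221.66716838 300.58450588] seen ~(208,302)
expected tips now [225.7303449  292.58440717] seen ~(212,294)
0 [array([228. , 298.4]), array([211.8, 298.2])]
0.1 [array([228.9, 296.8]), array([212.7, 296.6])]
0.2 [array([230. , 295.5]), array([213.6, 295.3])]
0.3 [array([231.1, 294.4]), array([214.7, 294.1])]
0.4 [array([232.3, 293.5]), array([215.7, 293.2])]
0.5 [array([233.5, 292.9]), array([216.8, 292.6])]
0.6 [array([234.7, 292.5]), array([218. , 292.2])]
grip now crop (168..252 rows,225 col)-> 213.6 230.4 295.0
[231.13272017 304.96105657]
```

The grip has not moved, and the fingertips appear about 13 px higher than the reported TCP. I check that against the first picture, where the fingers were open.

```bash
python3 -c "
from h import *
p=eyes.get_image('side');T=np.array([.22301,-.47523,.19839]);z=np.array([.425,-.905,0])
for d in(-.0425,-.057,.0425,.057):print(d,[proj(p,T+z*d+[0,0,h]).round(0) for h in(0,.013,.045)])
s,M=st();print(M.round(3))
im=cv2.imread('pics/side0.png')[130:220,170:290];cv2.imwrite('pics/f0.png',cv2.resize(im,None,fx=6,fy=6,interpolation=cv2.INTER_CUBIC))
"
```

```text
-0.0425 [array([217., 213.]), array([208., 212.]), array([186., 210.])]
-0.057 [array([214., 207.]), array([205., 206.]), array([183., 204.])]
0.0425 [array([237., 252.]), array([228., 251.]), array([203., 250.])]
0.057 [array([241., 259.]), array([231., 259.]), array([206., 257.])]
t 4.5 jig [-65.2 -61.7  50.8] F [-0.3  0.1  0.6] open -0.0
[[-0.006  0.935  0.354]
 [ 0.003  0.354 -0.935]
 [-1.    -0.004 -0.004]]
```

View pics/f0.png

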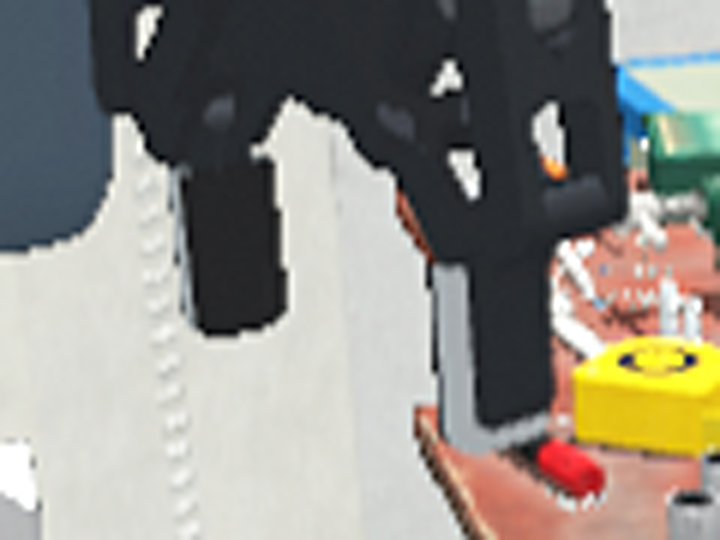

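```bash
python3 -c "
from h import *
p=eyes.get_image('top');T=np.array([.22301,-.47523,.19839]);z=np.array([.425,-.905,0]);y=np.array([.905,.425,0])
for d in(-.0425,-.057,.0425,.057):print(d,[[proj(p,T+z*d+y*w+[0,0,h]).round(0) for w in(-.011,.011)] for h in(.013,.045)])
im=cv2.imread('pics/top0.png');y0,x0=315,440
c=cv2.resize(im[y0:400,x0:560],None,fx=6,fy=6,interpolation=cv2.INTER_CUBIC)
for h,col in((.013,(0,0,255)),(.045,(0,255,0))):
  for a,b in((-.057,-.0425),(.0425,.057)):
    q=[((proj(p,T+z*d+y*w+[0,0,h])-[y0,x0])*6)[::-1] for d,w in((a,-.011),(b,-.011),(b,.011),(a,.011))]
    cv2.polylines(c,[np.array(q).astype(int)],True,col,1)
cv2.imwrite('pics/f1.png',c)
"
```

```text
-0.0425 [[array([363., 467.]), array([351., 461.])], [array([367., 473.]), array([354., 467.])]]
-0.057 [[array([366., 459.]), array([354., 454.])], [array([371., 465.]), array([358., 459.])]]
0.0425 [[array([342., 511.]), array([330., 506.])], [array([346., 519.]), array([333., 513.])]]
0.057 [[array([339., 519.]), array([327., 513.])], [array([342., 527.]), array([330., 521.])]]
```

View pics/f1.png

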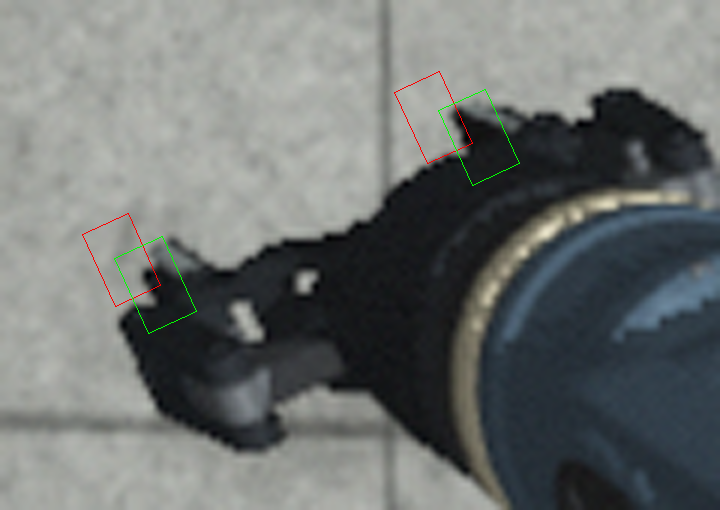

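Both cameras agree that the tips sit about 33 mm higher than the reported TCP, in the first pose as well. So the fingers passed over the grip, and I need a TCP z near 17 mm. I go back behind the grip and lower stepwise, watching the force.

```bash
python3 -m handwheel '{"slide":[[-12,0,0],[-12,18,-5],[-12,34,-8],[0,34,-8],[12,34,-8]],"dr":[[0,0,0],[0,0,0],[0,0,0],[0,0,0],[0,0,0]],"grip":[1,1,1,1,1]}'; python3 -m handwheel '{"slide":[[6,0,0],[12,0,0],[18,0,0],[18,0,0]],"dr":[[0,0,0],[0,0,0],[0,0,0],[0,0,0]],"grip":[1,1,1,1]}';python3 -c "
from h import *
to(-71,-35,18)
p=eyes.get_image('side');save(p,'side3.png',(170,280,240,400),5)"
```

```text
clock: 5.05
tool_pos: [0.422, -0.1873, 0.0383]
ee_rot: [0.937, 1.365, -0.939]
ft_force: [-0.5, -0.2, 0.1]
opening: -0.0
clock: 5.45
tool_pos: [0.4216, -0.187, 0.0197]
ee_rot: [0.937, 1.366, -0.939]
ft_force: [-0.4, 0.4, 1.3]
opening: 0.0
t 5.45 jig [-73.7 -26.9  19.7] F [-0.4  0.4  1.3] open 0.0
slide [ 1.7 -8.1  2.7] dr [ 0.13 -0.26  0.26]
```

View pics/side3.png

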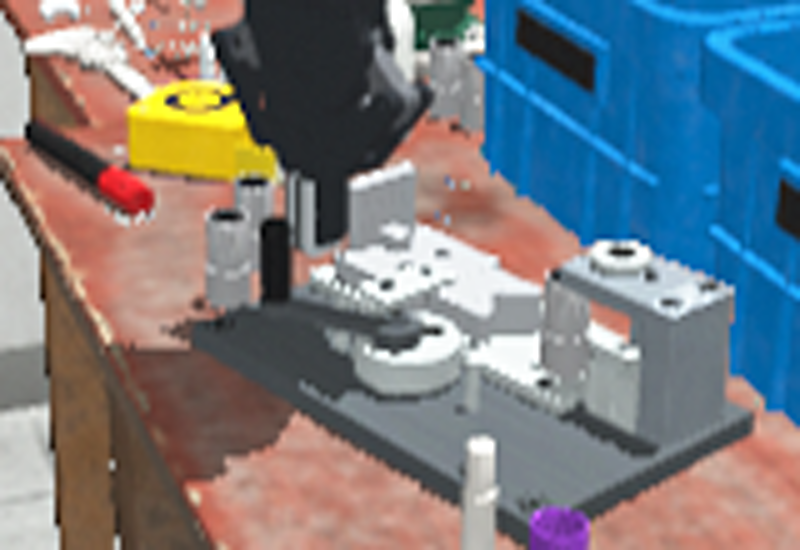

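```bash
python3 -m handwheel '{"slide":[[0,-6,3],[0,-13,4],[0,-20,5],[0,-26,6],[0,-32,7]],"dr":[[0,0,0],[0,0,0],[0,0,0],[0,0,0],[0,0,0]],"grip":[1,1,1,1,1]}'; python3 -c "
from h import *
st();look()"
```

```text
clock: 6.0
tool_pos: [0.3975, -0.2072, 0.0215]
ee_rot: [0.938, 1.358, -0.937]
ft_force: [11.5, -2.2, -1.1]
opening: 0.0002
t 6.0 jig [-63.4 -56.5  21.5] F [11.5 -2.2 -1.1] open 0.0
side lever_grip 0.71 [-59.5 -72.2] 0.45
side lever_grip 0.38 [ 47.7 -92.1] 2.11
side push_plate 0.67 [-105.6   34.7] 0
side sleeve 0.81 [ 164.1 -114. ] 0
side sleeve 0.58 [30.1 31.4] 0
top lever_grip 0.5 [57.1 27. ] 3.67
top push_plate 0.47 [-100.3   33.7] 0
top sleeve 0.44 [34.5 29.1] 0
```

```bash
python3 -m handwheel '{"slide":[[1,-7,-2],[1,-13,0],[1,-20,5],[1,-25,11],[1,-30,17]],"dr":[[0,0,0],[0,0,0],[0,0,0],[0,0,0],[0,0,0]],"grip":[1,1,1,1,1]}'; python3 -c "
from h import *
st();look()"
```

```text
clock: 6.9
tool_pos: [0.3706, -0.2313, 0.0189]
ee_rot: [0.938, 1.368, -0.94]
ft_force: [0.7, 3.6, 0.4]
opening: 0.0003
t 6.9 jig [-50.3 -90.3  18.9] F [0.7 3.6 0.4] open 0.0
side lever_grip 0.68 [-24.1 -95.5] 1.11
side push_plate 0.6 [-82.9  15.4] 0
side sleeve 0.75 [ 164.3 -110.8] 0
top push_plate 0.49 [-9.2 -4.9] 0
top sleeve 0.55 [147.6 -96.6] 0
top sleeve 0.54 [32.2 31.1] 0
```

```bash
python3 -m handwheel '{"slide":[[0,-1,8],[0,-2,16],[0,-3,24],[0,-4,32],[0,-5,40]],"dr":[[0,0,0],[0,0,0],[0,0,0],[0,0,0],[0,0,0]],"grip":[1,1,1,1,1]}'; python3 -c "
from h import *
st()"
```

```text
clock: 7.8
tool_pos: [0.382, -0.2707, 0.019]
ee_rot: [0.938, 1.366, -0.938]
ft_force: [1.9, 5.2, -0.4]
opening: -0.0002
t 7.8 jig [ -9.4 -93.5  19. ] F [ 1.9  5.2 -0.4] open -0.0
```

```bash
python3 -m handwheel '{"slide":[[0,-2,7],[0,-2,14],[0,0,22],[0,4,30],[0,9,38]],"dr":[[0,0,0],[0,0,0],[0,0,0],[0,0,0],[0,0,0]],"grip":[1,1,1,1,1]}'; python3 -c "
from h import *
st()
p=eyes.get_image('side');r=eyes.place_of(p,'lever_grip')
for x in r[:2]:
  v=wj(onz(p,x['position'],.059));print(x['p'],v,np.arctan2(v[1]+32,v[0]+8)%6.283-3.35)"
```

```text
clock: 8.3
tool_pos: [0.4041, -0.3032, 0.0186]
ee_rot: [0.938, 1.367, -0.938]
ft_force: [-3.3, 3.5, 0.1]
opening: 0.0
t 8.3 jig [ 28.7 -84.3  18.6] F [-3.3  3.5  0.1] open 0.0
0.76 [ 28.98317493 -52.23519831  59.        ] 2.43235055696251
```

```bash
python3 -m handwheel '{"slide":[[0,4,4],[0,9,8],[0,14,12],[0,19,15],[0,22,17]],"dr":[[0,0,0],[0,0,0],[0,0,0],[0,0,0],[0,0,0]],"grip":[1,1,1,1,1]}'; python3 -m handwheel '{"slide":[[0,3,2],[0,5,2],[0,7,3]],"dr":[[0,0,0],[0,0,0],[0,0,0]],"grip":[1,1,1]}'; python3 -c "
from h import *
st()
p=eyes.get_image('side');r=eyes.place_of(p,'lever_grip')
for x in r[:2]:
  v=wj(onz(p,x['position'],.059));print(x['p'],v,np.arctan2(v[1]+32,v[0]+8)%6.283-3.35)"
```

```text
clock: 8.9
tool_pos: [0.4325, -0.3125, 0.0186]
ee_rot: [0.937, 1.365, -0.938]
ft_force: [-3.3, 0.7, -0.0]
opening: -0.0003
clock: 9.2
tool_pos: [0.4385, -0.3131, 0.0184]
ee_rot: [0.935, 1.367, -0.941]
ft_force: [-15.6, -3.2, 5.3]
opening: -0.0001
t 9.2 jig [ 50.1 -55.6  18.4] F [-15.6  -3.2   5.3] open -0.0
0.89 [ 54.43769128 -29.33195276  59.        ] -3.307294623857277
```

The force rose to 16 N and the angle reads about 2.9, so the lever is at its low-point stop. I back off, lift, and move behind the push plate.

```bash
python3 -m handwheel '{"slide":[[0,-8,-2],[-25,-9,-2],[-60,-9,-2],[-75,15,-40],[-75,40,-80]],"dr":[[0,0,0],[0,0,0],[0,0,0],[0,0,0],[0,0,0]],"grip":[1,1,1,1,1]}'; python3 -c "
from h import *
to(-122,32,90)"
```

```text
clock: 9.8
tool_pos: [0.4503, -0.2251, 0.0963]
ee_rot: [0.938, 1.359, -0.941]
ft_force: [0.7, -0.3, 0.1]
opening: -0.0002
t 9.8 jig [-27.9 -13.5  96.3] F [ 0.7 -0.3  0.1] open -0.0
slide [  6.2  45.5 -94.1] dr [-0.05  0.02  0.1 ]
```

```bash
python3 -m handwheel '{"slide":[[0,22,-45],[0,45,-90],[0,46,-95],[30,46,-95],[50,46,-95]],"dr":[[0,0,0],[0,0,0],[0,0,0],[0,0,0],[0,0,0]],"grip":[1,1,1,1,1]}'; python3 -c "
from h import *
to(-115,32,18)
p=eyes.get_image('side');save(p,'side4.png',(170,280,240,400),5)
for q in('push_plate','lever_grip'):
  for x in eyes.place_of(p,q)[:2]:print(q,x['p'],wj(onz(p,x['position'],.05)))"
```

```text
clock: 10.3
tool_pos: [0.4606, -0.1198, 0.0459]
ee_rot: [0.938, 1.357, -0.939]
ft_force: [-0.9, 0.3, 0.1]
opening: 0.0004
t 10.3 jig [-122.9   33.4   45.9] F [-0.9  0.3  0.1] open 0.0
slide [27.9 -1.4  7.8] dr [ 0.05  0.1  -0.03]
push_plate 0.95 [-93.946912    18.17614485  50.        ]
lever_grip 0.77 [ 39.10569841 -19.02909361  50.        ]
```

View pics/side4.png

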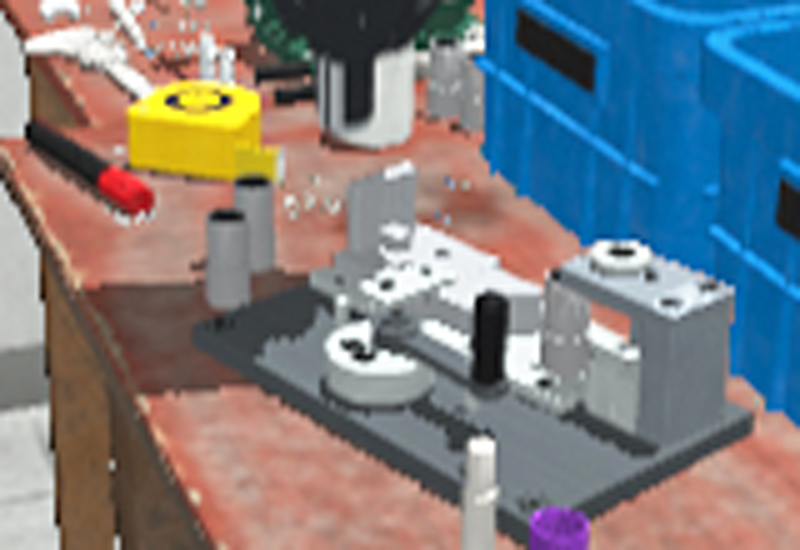

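The lever, at (488,335) in the crop, now rests at its right-hand stop dowel with the disc clear of the roller. The fingertips are behind and above the push plate at (380,210), and the sleeve stands at (565,330). I lower and push the slide.

```bash
python3 -m handwheel '{"slide":[[14,-1,0],[28,-1,0],[28,-1,4],[28,-1,8],[28,-1,14]],"dr":[[0,0,0],[0,0,0],[0,0,0],[0,0,0],[0,0,0]],"grip":[1,1,1,1,1]}'; python3 -m handwheel '{"slide":[[0,0,6],[0,0,12],[0,0,18],[0,0,24],[0,0,30]],"dr":[[0,0,0],[0,0,0],[0,0,0],[0,0,0],[0,0,0]],"grip":[1,1,1,1,1]}'; python3 -c "
from h import *
st()
p=eyes.get_image('side')
for q in('push_plate','sleeve','lever_grip'):
  for x in eyes.place_of(p,q)[:2]:print(q,x['p'],wj(onz(p,x['position'],dict(push_plate=.05,sleeve=.012,lever_grip=.059)[q])))"
```

```text
clock: 10.95
tool_pos: [0.4641, -0.1342, 0.019]
ee_rot: [0.939, 1.359, -0.941]
ft_force: [-1.1, 2.4, 2.3]
opening: 0.0002
clock: 11.45
tool_pos: [0.4748, -0.1627, 0.0191]
ee_rot: [0.939, 1.359, -0.941]
ft_force: [-2.4, 3.0, 2.9]
opening: -0.0002
t 11.45 jig [-77.7  31.5  19.1] F [-2.4  3.   2.9] open -0.0
push_plate 0.66 [-55.22279524  20.76336482  50.        ]
sleeve 0.71 [39.2381594  33.28286388 12.        ]
sleeve 0.53 [ 110.93454587 -103.39369988   12.        ]
lever_grip 0.94 [ 53.05352126 -34.92575041  59.        ]
lever_grip 0.3 [ 167.12515829 -157.90418325   59.        ]
```

```bash
python3 -m handwheel '{"slide":[[0,0,5],[0,0,10],[0,0,14],[0,0,18],[0,0,20]],"dr":[[0,0,0],[0,0,0],[0,0,0],[0,0,0],[0,0,0]],"grip":[1,1,1,1,1]}'; python3 -m handwheel '{"slide":[[0,0,1.5],[0,0,3]],"dr":[[0,0,0],[0,0,0]],"grip":[1,1]}';  python3 -c "
from h import *
st()"
```

```text
clock: 12.15
tool_pos: [0.4818, -0.1818, 0.0188]
ee_rot: [0.939, 1.358, -0.942]
ft_force: [-3.0, 2.7, 0.7]
opening: 0.0
clock: 12.35
tool_pos: [0.4829, -0.1848, 0.0189]
ee_rot: [0.939, 1.358, -0.942]
ft_force: [-1.5, 2.5, 1.2]
opening: -0.0001
t 12.35 jig [-54.2  31.2  18.9] F [-1.5  2.5  1.2] open -0.0
```

```bash
python3 -m handwheel '{"slide":[[0,0,1.5],[0,0,3]],"dr":[[0,0,0],[0,0,0]],"grip":[1,1]}'; python3 -m handwheel '{"slide":[[0,0,1],[0,0,2]],"dr":[[0,0,0],[0,0,0]],"grip":[1,1]}';  python3 -c "
from h import *
st()"
```

```text
clock: 12.55
tool_pos: [0.4839, -0.1876, 0.0189]
ee_rot: [0.939, 1.359, -0.942]
ft_force: [-2.6, 2.3, 2.0]
opening: -0.0
clock: 12.75
tool_pos: [0.484, -0.188, 0.0188]
ee_rot: [0.941, 1.361, -0.94]
ft_force: [-4.3, 13.7, 6.6]
opening: -0.0001
t 12.75 jig [-50.8  31.2  18.8] F [-4.3 13.7  6.6] open -0.0
```

The force jumped to 14 N with no more motion, after about 60 mm of travel. I back off, lift and check with numbers and a picture.

```bash
python3 -m handwheel '{"slide":[[0,0,-10],[-25,0,-12],[-60,0,-12],[-75,0,-12],[-75,0,-12]],"dr":[[0,0,0],[0,0,0],[0,0,0],[0,0,0],[0,0,0]],"grip":[1,1,1,1,1]}'; python3 -c "
from h import *
to(50,-8,90)
p=eyes.get_image('side');save(p,'side5.png',(170,280,240,400),5)
for q in('push_plate','sleeve'):
  for x in eyes.place_of(p,q)[:2]:print(q,x['p'],wj(onz(p,x['position'],dict(push_plate=.05,sleeve=.012)[q])))
for e in(2.88,2.5,2,1.6,.3,.15,0): print(e,way(e,-1).round(0))"
```

```text
clock: 13.25
tool_pos: [0.482, -0.1776, 0.0962]
ee_rot: [0.941, 1.356, -0.938]
ft_force: [-0.2, 0.2, 0.0]
opening: -0.0
t 13.25 jig [-61.2  32.9  96.2] F [-0.2  0.2  0. ] open -0.0
slide [  6.3 -40.8 111.2] dr [-0.05  0.08 -0.15]
push_plate 0.69 [-42.23630313  31.31312814  50.        ]
sleeve 0.82 [ 164.01526915 -119.21237173   12.        ]
sleeve 0.57 [54.57406915 39.58430272 12.        ]
2.88 [ 53. -17.]
2.5 [ 55. -39.]
2 [ 48. -65.]
1.6 [ 28. -85.]
0.3 [-50. -79.]
0.15 [-57. -71.]
0 [-63. -62.]
```

View pics/side5.png

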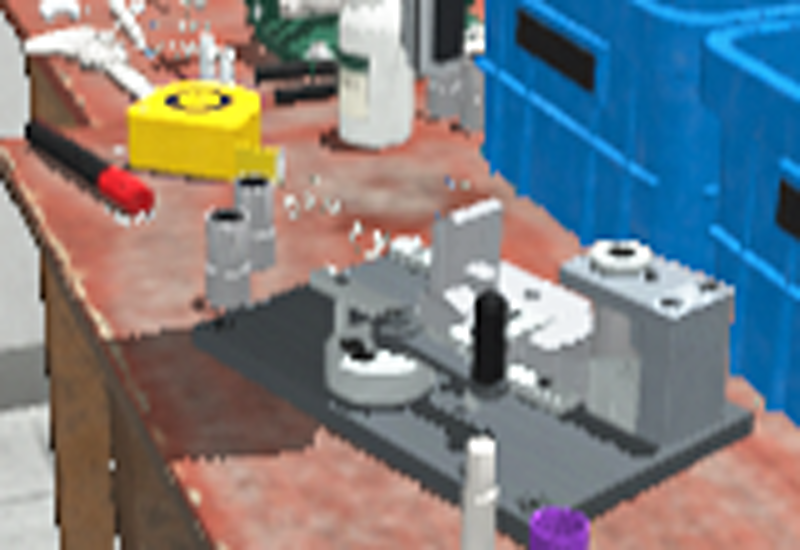

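The picture shows the slide home, the sleeve under the bush in the fixed V, the lever grip at (488,335) and the bystanders unmoved. Next I go to the far side of the grip for the return push.

```bash
python3 -m handwheel '{"slide":[[0,-22,45],[0,-43,90],[0,-43,113],[5,-43,113],[10,-43,113]],"dr":[[0,0,0],[0,0,0],[0,0,0],[0,0,0],[0,0,0]],"grip":[1,1,1,1,1]}'; python3 -c "
from h import *
to(52,-11,24)
for e in np.arange(2.85,-.05,-.15): print(round(e,2),way(e,-1).round(0))"
```

```text
clock: 13.9
tool_pos: [0.4783, -0.2975, 0.081]
ee_rot: [0.942, 1.364, -0.942]
ft_force: [0.4, -0.4, -0.2]
opening: -0.0
t 13.9 jig [ 49.6 -12.8  81. ] F [ 0.4 -0.4 -0.2] open -0.0
slide [57.   2.   2.6] dr [-0.12 -0.27  0.19]
2.85 [ 53. -19.]
2.7 [ 55. -28.]
2.55 [ 55. -36.]
2.4 [ 54. -44.]
2.25 [ 53. -52.]
2.1 [ 51. -60.]
1.95 [ 46. -68.]
1.8 [ 39. -76.]
1.65 [ 31. -83.]
1.5 [ 22. -88.]
1.35 [ 13. -92.]
1.2 [  4. -95.]
1.05 [ -5. -96.]
0.9 [-13. -96.]
0.75 [-22. -96.]
0.6 [-32. -93.]
0.45 [-42. -87.]
0.3 [-50. -79.]
0.15 [-57. -71.]
0.0 [-63. -62.]
```

```bash
python3 -m handwheel '{"slide":[[0,4,3],[15,4,3],[30,4,3],[44,4,3],[54,4,3]],"dr":[[0,0,0],[0,0,0],[0,0,0],[0,0,0],[0,0,0]],"grip":[1,1,1,1,1]}'; python3 -c "
from h import *
st()
p=eyes.get_image('side')
for x in eyes.place_of(p,'lever_grip')[:1]:print(x['p'],wj(onz(p,x['position'],.059)))"
```

```text
clock: 14.4
tool_pos: [0.4827, -0.2973, 0.0259]
ee_rot: [0.941, 1.366, -0.941]
ft_force: [-0.1, 0.4, 0.7]
opening: 0.0001
t 14.4 jig [51.  -8.7 25.9] F [-0.1  0.4  0.7] open 0.0
0.66 [ 39.72139376 -32.50078713  59.        ]
```

```bash
python3 -m handwheel '{"slide":[[0,-8,2],[0,-16,3],[0,-23,4],[0,-30,4],[0,-37,3]],"dr":[[0,0,0],[0,0,0],[0,0,0],[0,0,0],[0,0,0]],"grip":[1,1,1,1,1]}'; python3 -c "
from h import *
st()
p=eyes.get_image('side')
for x in eyes.place_of(p,'lever_grip')[:1]:
  v=wj(onz(p,x['position'],.059));print(x['p'],v,np.arctan2(v[1]+32,v[0]+8)%6.283-3.35)"
```

```text
clock: 15.0
tool_pos: [0.4486, -0.3141, 0.0264]
ee_rot: [0.941, 1.365, -0.941]
ft_force: [3.1, 1.2, 0.2]
opening: -0.0001
t 15.0 jig [ 54.7 -46.5  26.4] F [3.1 1.2 0.2] open -0.0
0.69 [ 37.78641935 -49.6283619   59.        ] 2.565479926866621
```

```bash
python3 -m handwheel '{"slide":[[0,-6,-2],[0,-13,-4],[0,-21,-9],[0,-29,-16],[0,-36,-24]],"dr":[[0,0,0],[0,0,0],[0,0,0],[0,0,0],[0,0,0]],"grip":[1,1,1,1,1]}'; python3 -c "
from h import *
st()"
```

```text
clock: 15.6
tool_pos: [0.4053, -0.3046, 0.0268]
ee_rot: [0.941, 1.365, -0.943]
ft_force: [3.3, -3.1, 0.3]
opening: -0.0003
t 15.6 jig [ 30.5 -83.7  26.8] F [ 3.3 -3.1  0.3] open -0.0
```

Next targets: (22,-88), (13,-92), (4,-95), (-5,-96), (-13,-96).

```bash
python3 -m handwheel '{"slide":[[0,-5,-8],[0,-9,-17],[0,-11,-26],[0,-12,-35],[0,-12,-43]],"dr":[[0,0,0],[0,0,0],[0,0,0],[0,0,0],[0,0,0]],"grip":[1,1,1,1,1]}'; python3 -c "
from h import *
st()
p=eyes.get_image('side')
for x in eyes.place_of(p,'lever_grip')[:1]:
  v=wj(onz(p,x['position'],.059));print(x['p'],v,np.arctan2(v[1]+32,v[0]+8)%6.283-3.35)"
```

```text
clock: 16.1
tool_pos: [0.3791, -0.2681, 0.0272]
ee_rot: [0.94, 1.363, -0.943]
ft_force: [5.6, -3.6, -0.6]
opening: -0.0001
t 16.1 jig [-12.9 -95.3  27.2] F [ 5.6 -3.6 -0.6] open -0.0
0.74 [-31.80932155 -93.05631801  59.        ] 0.9903851654921616
```

Next targets: (-22,-96), (-31,-93), (-40,-87), (-48,-80).

```bash
python3 -m handwheel '{"slide":[[0,-1,-9],[0,1,-17],[0,5,-24],[0,10,-30],[0,15,-35]],"dr":[[0,0,0],[0,0,0],[0,0,0],[0,0,0],[0,0,0]],"grip":[1,1,1,1,1]}'; python3 -c "
from h import *
st()
p=eyes.get_image('side')
for x in eyes.place_of(p,'lever_grip')[:1]:
  v=wj(onz(p,x['position'],.059));print(x['p'],v,np.arctan2(v[1]+32,v[0]+8)%6.283-3.35)"
```

```text
clock: 16.7
tool_pos: [0.3795, -0.2285, 0.0269]
ee_rot: [0.94, 1.367, -0.943]
ft_force: [-1.9, -2.6, -0.2]
opening: -0.0
t 16.7 jig [-49.8 -80.9  26.9] F [-1.9 -2.6 -0.2] open -0.0
0.77 [-57.29923526 -68.15571623  59.        ] 0.42419500978747804
```

```bash
python3 -m handwheel '{"slide":[[0,5,-4],[0,9,-7],[0,13,-9],[0,15,-11]],"dr":[[0,0,0],[0,0,0],[0,0,0],[0,0,0]],"grip":[1,1,1,1]}'; python3 -m handwheel '{"slide":[[0,1.5,-1],[0,3,-1],[0,3,-1]],"dr":[[0,0,0],[0,0,0],[0,0,0]],"grip":[1,1,1]}'; python3 -c "
from h import *
st()
p=eyes.get_image('side')
for x in eyes.place_of(p,'lever_grip')[:1]:
  v=wj(onz(p,x['position'],.059));print(x['p'],v,np.arctan2(v[1]+32,v[0]+8)%6.283-3.35)"
```

```text
clock: 17.2
tool_pos: [0.3916, -0.2131, 0.0272]
ee_rot: [0.939, 1.365, -0.942]
ft_force: [0.2, -6.6, -1.6]
opening: 0.0
clock: 17.5
tool_pos: [0.3932, -0.2118, 0.0271]
ee_rot: [0.937, 1.365, -0.945]
ft_force: [-6.0, -8.7, 2.0]
opening: -0.0003
t 17.5 jig [-60.6 -62.2  27.1] F [-6.  -8.7  2. ] open -0.0
0.97 [-85.47912381 -33.89332194  59.        ] -0.1841609728593654
```

```bash
python3 -m handwheel '{"slide":[[0,1.5,0],[0,2.5,0],[0,2.5,0]],"dr":[[0,0,0],[0,0,0],[0,0,0]],"grip":[1,1,1]}'; python3 -c "
from h import *
st()"
```

```text
clock: 17.9
tool_pos: [0.3933, -0.2117, 0.0269]
ee_rot: [0.935, 1.367, -0.949]
ft_force: [-11.6, -10.0, 5.2]
opening: -0.0
t 17.9 jig [-60.6 -62.   26.9] F [-11.6 -10.    5.2] open -0.0
```

The lever is blocked: 16 N and only 0.2 mm of motion, at the place that corresponds to angle 0. I back off, lift and check.

```bash
python3 -m handwheel '{"slide":[[0,-10,4],[-25,-12,4],[-60,-12,4],[-95,-12,4],[-120,-40,30]],"dr":[[0,0,0],[0,0,0],[0,0,0],[0,0,0],[0,0,0]],"grip":[1,1,1,1,1]}'; python3 -m handwheel '{"slide":[[0,-45,20],[0,-90,40],[0,-135,60],[0,-180,80],[0,-200,90]],"dr":[[0,0,0],[0,0,0],[0,0,0],[0,0,0],[0,0,0]],"grip":[1,1,1,1,1]}'; python3 -c "
from h import *
st();look()
p=eyes.get_image('top');q=eyes.get_image('side')
k=5
a=cv2.resize(p['frame'][155:255,280:400,::-1],(600,500)[:2],interpolation=cv2.INTER_CUBIC)[:300*2]
b=cv2.resize(q['frame'][190:270,270:400,::-1],None,fx=4,fy=4,interpolation=cv2.INTER_CUBIC)
a=cv2.resize(p['frame'][160:260,270:440,::-1],None,fx=3.2,fy=3.2,interpolation=cv2.INTER_CUBIC)
c=np.zeros((590,560,3),np.uint8);h,w=a.shape[:2];c[:h,:w]=a;bb=b[:590-h];bb=cv2.resize(q['frame'][195:295,270:440,::-1],None,fx=2.7,fy=2.7,interpolation=cv2.INTER_CUBIC)[:590-h];c[h:h+bb.shape[0],:bb.shape[1]]=bb
cv2.imwrite('pics/end.png',c)"
```

```text
clock: 18.4
tool_pos: [0.3697, -0.2518, 0.1495]
ee_rot: [0.933, 1.367, -0.944]
ft_force: [1.4, -0.8, -0.2]
opening: -0.0003
clock: 18.9
tool_pos: [0.2125, -0.4088, 0.1512]
ee_rot: [0.935, 1.365, -0.945]
ft_force: [0.0, 0.5, 0.3]
opening: -0.0007
t 18.9 jig [  59.8 -300.9  151.2] F [0.  0.5 0.3] open -0.001
side lever_grip 0.63 [-74.2 -41.1] 6.21
side push_plate 0.74 [-46.8  37.4] 0
side sleeve 0.52 [ 156.2 -112.9] 0
side sleeve 0.49 [56.9 30.6] 0
top lever_grip 0.69 [-69.9 -38.5] 6.18
top push_plate 0.97 [-38.6  35.9] 0
top sleeve 0.48 [144.1 -98.6] 0
top sleeve 0.35 [-146.6  -19.5] 0
```

View pics/end.png

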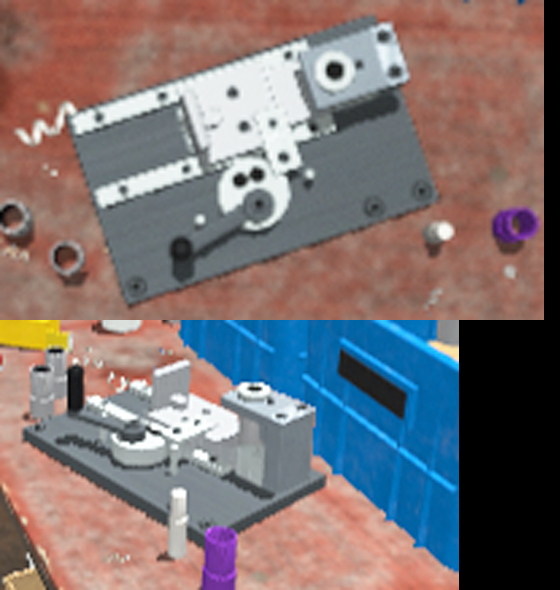

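```bash
python3 -c "
from workcell import job
print(job.job_done())"
```

```text
the job is handed in; nothing more can be done
None
```

The job is done and handed in at about 19 s on the clock. I pushed the lever round to its low-point stop, the slide fully home, and the lever back to its first stop. The fingers were shut the whole time and gripped nothing.

**Stops:** each end stop showed as a rise in force, to about 16 N at both lever stops and 14 N at the slide. At the last push the lever moved only 0.2 mm more.

**Last checks:** in the final picture the slide is forward, its roller is shut in behind the disc, and the sleeve is under the bush. The spare sleeves, the gauge pin and the purple look-alike stand where they were; the oil bottle and tape measure show only in part in it.

**What disagreed:**
- **Fingertip height:** the tips sat about 33 mm higher than the reported TCP in both cameras. My first lever push passed over the grip without touching it, and I corrected the height from the pictures.
- **Final lever angle:** the network readings gave slightly negative values (about -0.07 to -0.10 rad). I put this down to network error, as it read a little low at the start too.
- **Slide travel:** the top camera put it at about 56 mm, but the arm's own motion gave about 60 mm. I relied on the contact force for "fully home".

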